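# Stand the gel-casting frame up for pouring

## Robot

A 7-joint arm with a two-finger parallel gripper is mounted at the origin on the work surface. World frame = base frame: x ahead of the robot, y to its left, z up, the work surface at z = 0. Lengths are in mm, angles in rad, forces in N, time in s.
With the tool pointing down it reaches from about 400 to 900 mm from the base axis. Payload 5.6 kg.
Tool frame: the origin (TCP) lies midway between the tips of the shut fingers; the grasp point (between the pads) lies 19 mm behind it; x points along the fingers, y is the direction in which the jaws open and shut, and the axes are right-handed (so a half turn about x gives the same grasp; the last joint's range is limited). The gripper opens to 92 mm and grips with 3 to 60 N. Pads are 20 mm wide; open, the fingers measure 128 mm over their backs; the gripper's body (75 mm by 189 mm) begins 69 mm behind the grasp point.
Start: joints at [1.124, 0.468, -0.012, 1.603, 0.006, 1.071, -0.056], TCP at [255.355, -597.749, 187.292] pointing down, gripper open.
Joint ranges: [-2.53, 2.53], [-0.31, 2.02], [-1.57, 1.55], [0.28, 2.44], [-1.29, 4.43], [0.15, 1.84], [-2.92, 2.92]. Speed limits (rad/s): [2.57, 2.57, 3.14, 3.14, 3.14, 3.14, 3.14].

## Interface

Orientations are given as a rotation vector (axis times angle).
In Python, from cell import robot, grip, kin, viewer gives the robot as it stands. Calls block until the motion is done:
- robot.movep(position, orientation): joint-space move of the TCP to a pose.
- robot.servo_line(position, feed=150, rotation=None): straight line of the TCP; rotation=None keeps the orientation; feed is the mean speed in mm/s.
- robot.goto_joints(angles): joint-space move.
- grip(opening, newtons=None): opening from 0.0 (shut) to 1.0 (fully open); newtons is the grip in N (None keeps the last); returns when the fingers have stopped.
- robot.hold(seconds).
- kin.ik(position, orientation): joint angles nearest the present ones, or None.
- robot.observe(): the state.
- viewer.read_camera(name): name is "side" or "top" or "wrist"; returns the picture (480x640x3 uint8, red, green, blue); there is no depth.
- viewer.camera_info(name): a dict with "camera_matrix" (3x3 intrinsics, pixels), "R" (3x3) and "t" (3): a world point X has camera coordinates R X + t. Camera axes: x right, y down, z forward; pixel columns grow to the right and rows downward; lengths in mm; the calibration is good to about 2 mm. A picture is of the moment at which its call begins: read the wrist's pose just before it. camera_info takes no time and is no camera call; for the wrist camera it gives the pose at the moment of the call.
A pose or a line that the arm cannot do raises robot.IKError and nothing moves.
- robot.job_done(): hands the job in, once; it reports no verdict.
Trained networks look in the newest picture that a camera, given by its name, has taken for a name from the list of things; names that differ only in an ending like _2 or _b are one class to them, and where a whole thing is asked for, a point or a joint stands for the part that bears it (a point fixed in the world has none). Each returns a list of dicts, best first, with "confidence" (0 to 1); they miss things now and then, are a little off and sometimes report something else, mostly with a low value. They report only what shows in the picture. A call takes as long as a camera call. They do not tell look-alikes from the thing itself.
- viewer.silhouettes(name, camera): "mask" (480x640 bool, what is visible of it).
- viewer.pinpoint(name, camera): "at" ([x, y, z] in mm, in the coordinates of the camera as it stood for that picture, good to about 4 mm: a listed point, or the origin of a listed thing).
The state is a dict: "t": time; "joints": joint angles; "joint_velocities": joint speeds; "joint_torque": joint torques, N m; "tcp_pos": TCP position; "tcp_rot": TCP orientation; "contact_force": force on the tool from outside, world axes, zero at the start; "wrist_torque": the same for the moment, N m; "grip_width": opening from 0.0 (shut) to 1.0 (fully open).
Only numpy, scipy, OpenCV 4.12 (cv2) and the standard library are available. Lean on these libraries where they do the work, as an engineer would, in place of code of your own. Each camera call takes 0.05 s, during which the arm holds its last target.

## Task

Get the gel-casting frame ready for me to pour: while it still leans on the power supply, tap the three glass plates down until each sits fully home and their top edges are level, and after that flip the kickstand at its side down past the over-centre point so that it springs down and stays down. Then take the frame by its carrying handle, bring it upright on its own foot, clear of the power supply, and finish while still gripping the handle and holding the frame upright and still, since it tips when let go. Leave the other things on the bench where they are.

Things in the scene. Friction and masses are not known exactly. Their poses are not given: they have to be found in the camera images.
- casting_frame: Off-white casting frame with three glass plates, loose, about 0.9 kg. Origin: underside of its foot. Own axes: x to its back, y to its left (kickstand side), z up its uprights (16 mm wide, to z = 126 mm, over the foot's ends). It starts leaning back 22 degrees, the rear rail (back face x = 14, z = 80 to 126) on the power supply's end; the front faces the robot within 20 degrees.
- frame_foot (a point): Lowest line of the frame's foot, middle (frame x = 3, y = 0, z = 0): a round rubber bead 8 mm thick along y, under a foot bar 190 mm wide and 26 mm deep (frame x = -12 to 14). The frame rocks on this bead as it is brought upright (axis at frame x = 3, z = 4 mm). Let go when upright it tips: forward onto its face, or back about 6 degrees onto its kickstand.
- handle (a point): Middle of the carrying handle's grip, a round steel bar 12 mm thick along the frame's y, clear for 84 mm between its two posts; at frame x = 20, y = 0, z = 182 mm, so 46 mm above the top edges of seated plates and 16 mm behind the rear plate's back.
- plate_front (a joint): Height (m) of the front glass plate above its seat: 0 = fully home, starts 0.005 to 0.015. It slides along the frame's z and stays where left (friction 2.6 N, weight 1.5 N). Plate: 4 mm thick, 154 mm wide (y), 120 mm tall, dark ground edges, middle at frame x = -9 mm; when home it spans frame z = 16 to 136 mm.
- plate_middle (a joint): Height (m) of the middle glass plate above its seat: 0 = fully home, starts 0.005 to 0.015. It slides along the frame's z and stays where left (friction 2.6 N, weight 1.5 N). Plate: 4 mm thick, 154 mm wide (y), 120 mm tall, dark ground edges, middle at frame x = -3.5 mm; when home it spans frame z = 16 to 136 mm.
- plate_back (a joint): Height (m) of the rear glass plate above its seat: 0 = fully home, starts 0.005 to 0.015. It slides along the frame's z and stays where left (friction 2.6 N, weight 1.5 N). Plate: 4 mm thick, 154 mm wide (y), 120 mm tall, dark ground edges, middle at frame x = 2 mm; when home it spans frame z = 16 to 136 mm.
- stand (a joint): Angle (rad) of the kickstand about its hub (axis: frame y): 0 = folded, leg pointing up the frame's z; grows as the leg swings to the back and down; 2.15 = stop. A spring throws it either way from 1.05 rad (1.5 N at its tip starts it). With the frame leaning it comes down on the bench at about 1.8 rad, and goes on to its stop by itself as the frame is brought upright.
- stand_hub (a point): Pivot axis of the kickstand, in the leg's mid-plane, on the outer left side of the frame: at frame x = 2, y = 114, z = 58 mm.
- stand_tip (a point): Centre of the rubber ball (16 mm) at the end of the kickstand leg. The leg is a round steel bar 10 mm thick, straight for 22 mm from the hub and then splayed outward: folded, the ball stands 80 mm above the hub (frame z = 138) and 26 mm further out (frame y = 140); the ball swings on an 80 mm radius about the hub axis.
- power_supply: Off-white electrophoresis power supply on which the frame leans: box 200 x 110 x 85 mm (x, y, z), heavy, does not move. Origin: centre of its underside. Its -x end carries the leaning frame.
- tip_box: Teal pipette-tip box, 118 x 80 mm, 86 mm high, half full of white tips; bystander. Origin: centre of its underside.
- beaker: White plastic beaker, 80 mm across, 105 mm high; bystander. Origin: centre of its underside.
- comb: Off-white gel comb lying flat, 55 x 150 mm, 6 mm thick; bystander. Origin: near its middle, on the underside.
- vial: Small white vial, 29 mm across, 44 mm high; bystander. Origin: centre of its underside.
- reagent_bottle: Clear reagent bottle with label, 72 mm across, 150 mm high; bystander. Origin: centre of its underside.
- cooler_box: Green flat cooler box, 130 x 90 mm, 36 mm high; bystander. Origin: centre of its underside.
- tube_rack: Teal rack 100 x 70 mm with five capped tubes, 91 mm high; bystander. Origin: centre of its underside.
There are look-alikes about, which are no part of the job. Leave any orange look-alike of the casting_frame alone.

How it is judged (in metres and radians):
On the way, in this order (a step that is already met when the one before it is completed fails the run):
1. all three plates sit home in the frame while it still leans, the kickstand still folded (value of joint each of plate_front, plate_middle, plate_back below 0.003 m and angle between casting_frame's own z axis and vertical above 0.25 rad and value of joint stand below 1.05 rad), for 0.2 s.
2. the kickstand is flipped down past its over-centre point, the frame still leaning (value of joint stand above 1.5 rad and angle between casting_frame's own z axis and vertical above 0.2 rad), for 0.2 s.
At the end, for the whole second after the job is handed in: Plates within 3 mm of home, kickstand beyond 2.0 rad, frame upright within 3.4 degrees, its foot on the bench (within 6 mm), off the power supply and still, and the fingers gripping it with over 2 N at its handle (within 55 mm of the grip's middle) (value of joint each of plate_front, plate_middle, plate_back below 0.003 m and value of joint stand above 2 rad and angle between casting_frame's own z axis and vertical below 0.06 rad and height (world z) of casting_frame below 0.006 m and contact force between casting_frame and power_supply below 0.3 N and contact force between the fingers and casting_frame above 2 N and distance between the grasp point and handle below 0.055 m and linear speed of casting_frame below 0.03 m/s); the arm keeps its last pose, push and grip.
It fails at once if a bystander on the bench is pushed away (more than 30 mm) (distance of any of tip_box, beaker, comb, vial, reagent_bottle, cooler_box, tube_rack from where it was at the start of the episode above 0.03 m).
It fails at once if the frame topples (angle between casting_frame's own z axis and vertical above 0.7 rad).
It also fails if it takes over 64 s, if anything falls off the work surface, if the arm or the gripper's body presses on something with over 40 N, if the wrist force passes 120 N, or if a joint passes its speed limit or range.

## Working session

There is one attempt and no reset: what is moved stays moved. The work goes in short steps, each a Python script; the robot and the scene stay as the last script left them, time stands still between calls to the robot, and variables do not carry over. Pictures are saved under pics/ and viewed, and the job is handed in when it is done.

```bash
ls; mkdir -p pics; python3 - <<'E'
from cell import robot, grip, kin, viewer
import cv2
s=robot.observe(); print(s)
for c in ("side","top","wrist"):
    im=viewer.read_camera(c); cv2.imwrite(f"pics/a_{c}.png",im[:,:,::-1])
    i=viewer.camera_info(c); print(c,i)
E
```

```text
pics
{'t': 0.0, 'joints': array([ 1.12403701,  0.46836674, -0.01156983,  1.60361091,  0.0059958 ,
        1.07136668, -0.05628097]), 'joint_velocities': array([ 3.57657241e-04, -1.59970146e-03, -1.23404539e-04,  2.47821560e-05,
       -1.82844042e-03,  8.89076625e-04, -7.70528998e-04]), 'joint_torque': array([-1.51165591e-04, -5.20567632e+01, -1.21111795e-02, -2.43748355e+01,
       -5.65734250e-02,  1.72994938e-02,  2.18775749e-04]), 'tcp_pos': array([ 255.0445281 , -597.20558979,  186.3523888 ]), 'tcp_rot': array([ 1.99964146,  0.41096667, -2.00060672]), 'contact_force': array([-0.04593666,  0.55199558,  0.12715115]), 'wrist_torque': array([-0.03334605,  0.02351722,  0.04727918]), 'grip_width': 1.0022338705945903}
side {'camera_matrix': array([[497.06496149,   0.        , 329.43213926],
       [  0.        , 497.06496149, 235.17404134],
       [  0.        ,   0.        ,   1.        ]]), 'R': array([[ 0.99132678, -0.13084202, -0.01231144],
       [-0.07747405, -0.50616126, -0.85895201],
       [ 0.10615544,  0.85245595, -0.51190807]]), 't': array([-403.94228196,  122.52437751, 1320.88302472])}
top {'camera_matrix': array([[544.50747121,   0.        , 311.14378062],
       [  0.        , 544.50747121, 235.08476625],
       [  0.        ,   0.        ,   1.        ]]), 'R': array([[-0.01264812, -0.99990849,  0.0047993 ],
       [-0.97958028,  0.01142753, -0.20072841],
       [ 0.2006552 , -0.00724014, -0.97963517]]), 't': array([ -43.15286102,  439.77700039, 1619.70020499])}
wrist {'camera_matrix': array([[353.23359907,   0.        , 313.5200943 ],
       [  0.        , 353.23359907, 244.69447874],
       [  0.        ,   0.        ,   1.        ]]), 'R': array([[ 0.39294055, -0.91955928, -0.00290972],
       [-0.88797573, -0.38026289,  0.25864886],
       [-0.23894942, -0.09904986, -0.96596703]]), 't': array([-647.77831579,  -29.38383964,  390.64329642])}
```

View pics/a_side.png

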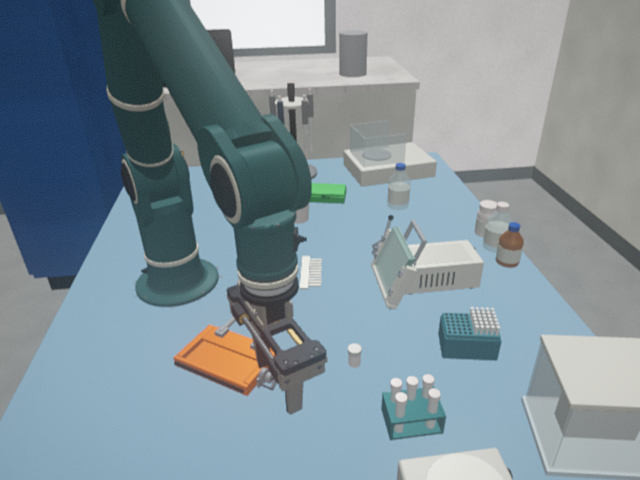

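View pics/a_top.png

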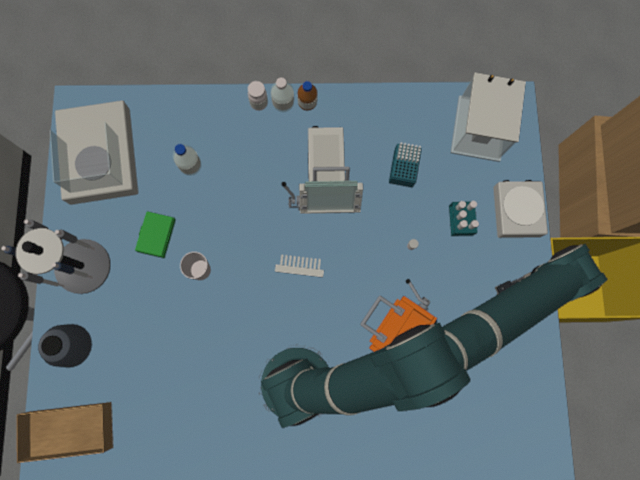

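View pics/a_wrist.png

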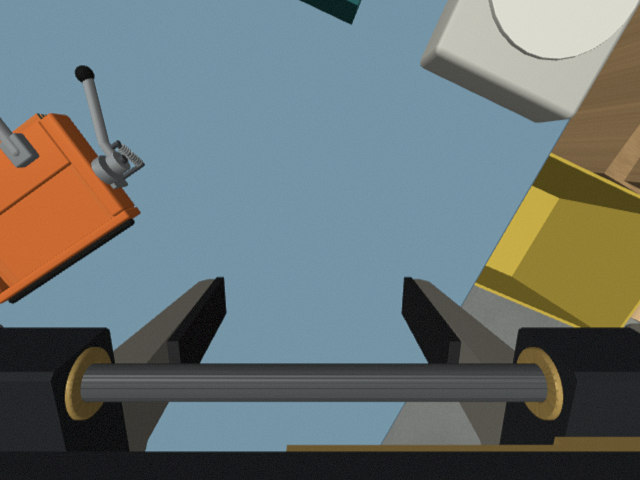

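The casting frame is the off-white one with glass leaning on the power supply: top (330,197), side (400,265). The orange look-alike is at top (400,325), side (225,355), and I'll leave it alone. Next I'll localise the frame's points and check the choice in a close crop.

```bash
cat > h.py <<'E'
from cell import robot, grip, kin, viewer
import cv2, numpy as np
from scipy.spatial.transform import Rotation as Rn
def snap(c,name):
    i=viewer.camera_info(c); im=viewer.read_camera(c); cv2.imwrite(f"pics/{name}.png",im[:,:,::-1]); return im,i
def toworld(p,i): return np.array(i["R"]).T@(np.array(p)-np.array(i["t"]))
def proj(X,i):
    X=np.atleast_2d(X); c=X@np.array(i["R"]).T+np.array(i["t"]); p=c@np.array(i["camera_matrix"]).T; return p[:,:2]/p[:,2:]
E
python3 - <<'E'
from h import *
for c in ("side","top"):
    im,i=snap(c,"b_"+c)
    for n in ["casting_frame","frame_foot","handle","stand_hub","stand_tip","power_supply"]:
        for d in viewer.pinpoint(n,c)[:3]:
            w=toworld(d["at"],i); print(c,n,round(d["confidence"],2),w.round(1),proj(w,i).round(0))
    x0,y0,x1,y1=((340,200,500,320) if c=="side" else (260,110,400,230))
    cv2.imwrite(f"pics/b_{c}_crop.png",cv2.resize(im[y0:y1,x0:x1,::-1],None,fx=5,fy=5,interpolation=cv2.INTER_CUBIC))
print(robot.observe()["t"])
E
```

```text
side casting_frame 0.64 [ 106.3 -366.6   14.4] [[206. 376.]]
side casting_frame 0.32 [ 414.2 -355.2    0.9] [[354. 361.]]
side frame_foot 0.93 [ 525.  -105.2    0.7] [[380. 287.]]
side frame_foot 0.8 [ 103.9 -373.1   14.5] [[205. 379.]]
side frame_foot 0.42 [ 495.2 -519.1   -5.4] [[412. 422.]]
side handle 0.88 [ 613.1 -107.8  160.5] [[418. 232.]]
side stand_hub 0.95 [549.1   8.3  53.3] [[380. 246.]]
side stand_hub 0.85 [ 231.9 -385.8   18.3] [[268. 375.]]
side stand_hub 0.53 [582.6  33.6 128.1] [[391. 217.]]
side stand_tip 0.44 [579.9  35.3 127.9] [[390. 217.]]
side power_supply 0.73 [ 6.752e+02 -9.710e+01 -2.000e-01] [[435. 281.]]
top casting_frame 0.68 [ 524.1 -107.9    2. ] [[329. 211.]]
top frame_foot 0.68 [ 524.1 -107.7    2.7] [[329. 211.]]
top handle 0.63 [ 522.4 -106.7    2.3] [[329. 212.]]
top handle 0.42 [358.2 -13.7  -4.1] [[300. 264.]]
top stand_hub 0.79 [ 229.5 -392.4   17.4] [[425. 303.]]
top stand_hub 0.61 [547.    9.4  52.7] [[292. 201.]]
top stand_tip 0.46 [340.  294.4   4.5] [[200. 270.]]
top stand_tip 0.45 [577.3  30.3 129.7] [[284. 184.]]
top stand_tip 0.44 [ 296.4 -343.5   19.6] [[408. 281.]]
top power_supply 0.56 [675.1 -96.7  -0. ] [[325. 166.]]
0.85
```

View pics/b_side_crop.png

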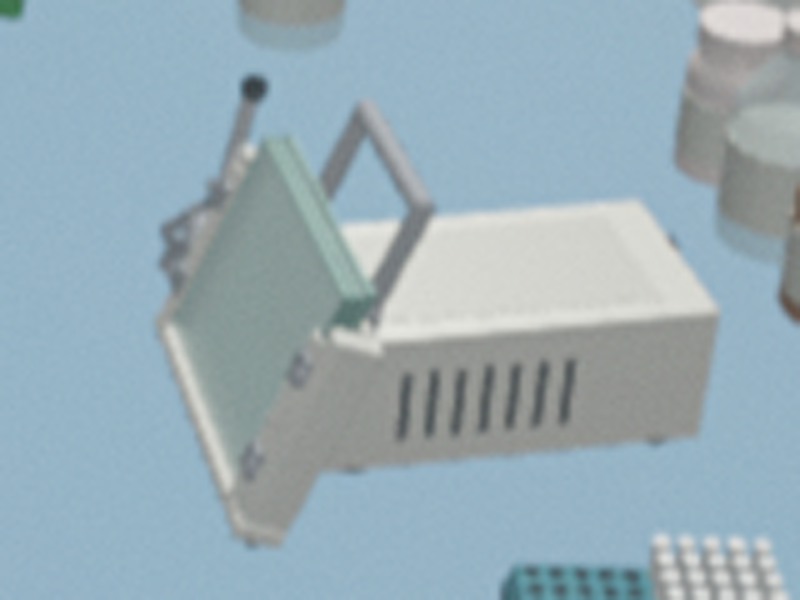

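View pics/b_top_crop.png

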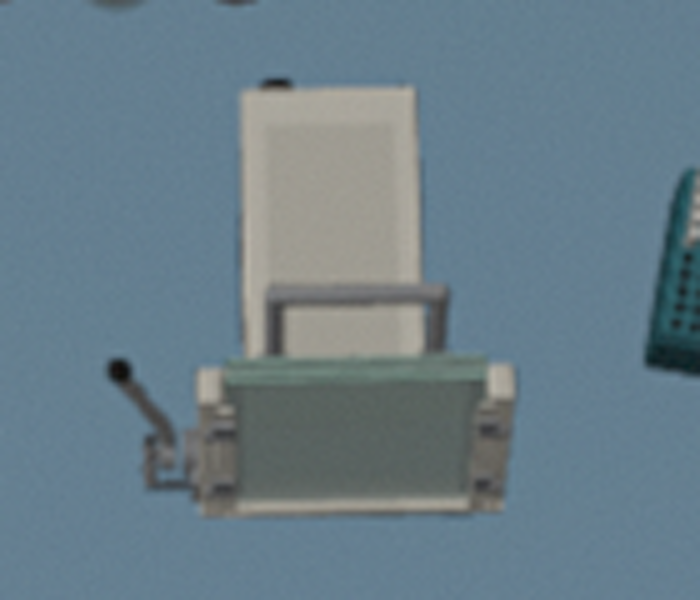

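```bash
cat >> h.py <<'E'
L=np.radians(22)
def frameR(psi,lean=L): return Rn.from_euler("z",psi).as_matrix()@Rn.from_euler("y",lean).as_matrix()
def f2w(p,P,lean=L):  # P=(x,y,psi): bead axis middle on bench
    return np.array([P[0],P[1],4.0])+(np.atleast_2d(p)-np.array([3,0,4.]))@frameR(P[2],lean).T
def rv(xa,ya):
    xa=np.array(xa,float);xa/=np.linalg.norm(xa);ya=np.array(ya,float);ya-=xa*(xa@ya);ya/=np.linalg.norm(ya)
    return Rn.from_matrix(np.c_[xa,ya,np.cross(xa,ya)]).as_rotvec()
E
python3 - <<'E'
from h import *
from scipy.optimize import least_squares
I={c:viewer.camera_info(c) for c in("side","top")}
obs3=[((3,0,0),(525,-105.2,.7)),((3,0,0),(524.1,-107.8,2.3)),((20,0,182),(613.1,-107.8,160.5)),((2,114,58),(549.1,8.3,53.3)),((2,114,58),(547,9.4,52.7)),((2,140,138),(580,35.3,127.9)),((2,140,138),(577.3,30.3,129.7))]
pix=[("side",(2,140,138),(390.6,217.6)),("top",(2,140,138),(283.8,183.8)),("top",(20,0,182),(331.6,168.4)),("side",(20,0,182),(419.2,231))]
def res(q):
    r=[(f2w(a,q)[0]-b)/4 for a,b in obs3]
    r+=[(proj(f2w(a,q),I[c])[0]-b)/0.7 for c,a,b in pix]
    return np.concatenate(r)
s=least_squares(res,[525,-107,0],x_scale=[1,1,.01]); P=s.x; print(P,np.degrees(P[2])); print(s.fun.round(1)); print(np.sqrt(np.diag(np.linalg.inv(s.jac.T@s.jac))))
np.save("P.npy",P)
for c in I:
    im=cv2.imread(f"pics/b_{c}.png"); x0,y0,x1,y1=((340,200,500,320) if c=="side" else (260,110,400,230))
    k=5; im=cv2.resize(im[y0:y1,x0:x1],None,fx=k,fy=k,interpolation=cv2.INTER_CUBIC)
    def ln(a,b,col):
        p=(proj(f2w([a,b],P),I[c])-[x0,y0]+.5)*k; cv2.line(im,*[tuple(int(v) for v in q) for q in p],col,1)
    for s_ in(-1,1):
        ln((-12,95*s_,4),(-12,95*s_,126),(0,0,255)); ln((14,95*s_,4),(14,95*s_,126),(0,0,255)); ln((-12,95*s_,126),(14,95*s_,126),(0,0,255)); ln((20,48*s_,182),(20,48*s_,140),(255,0,0))
    ln((-12,-95,4),(-12,95,4),(0,0,255)); ln((20,-48,182),(20,48,182),(255,0,0)); ln((2,114,58),(2,140,138),(0,255,0))
    ln((-11,-77,136),(-11,77,136),(255,0,255)); ln((4,-77,136),(4,77,136),(255,0,255))
    cv2.imwrite(f"pics/c_{c}.png",im)
R=frameR(P[2]); xf,yf,zf=R.T
for nm,pt,xa,ya,le in [("tap",(-5,0,160),-zf,yf,L),("tap2",(-5,0,160),-zf,-yf,L),("grasp",(20,0,163),-zf,xf,L),("grasp2",(20,0,163),-zf,-xf,L)]:
    print(nm,kin.ik(f2w(pt,P)[0],rv(xa,ya)))
R0=frameR(P[2],0);
for s_ in(1,-1): print("up",kin.ik(f2w((20,0,163),P,0)[0],rv((0,0,-1),s_*R0[:,0])))
w=viewer.camera_info("wrist"); o=robot.observe(); C=-w["R"].T@w["t"]; T=Rn.from_rotvec(o["tcp_rot"]).as_matrix(); print("cam in tool",T.T@(C-o["tcp_pos"]), "axes", (w["R"]@T).round(2))
E
```

```text
[ 5.30372421e+02 -1.08628263e+02  3.39506111e-03] 0.19452267262311967
[ 1.  -0.9 -0.1  1.2 -0.2 -0.5 -0.1 -0.1  0.5  0.  -0.7  0.3  0.6 -1.
  0.4 -0.2 -0.9  0.2  0.5  0.3 -0.3 -0.4 -0.7 -0.3 -0.7 -0.6 -0.2 -1.7
  0.2]
[1.16063135 1.12746406 0.01166942]
tap [ 0.52891828  0.76814425 -0.69815123  1.41503457  0.42365452  1.51790521
  1.35254124]
tap2 [ 0.19002766  0.65570084 -0.1336461   1.44313226  0.1091189   1.43269665
 -1.53546156]
grasp [ 0.31697016  0.73038778 -0.3559567   1.36327445  0.2370758   1.47762761
 -0.06554237]
grasp2 [-0.56151406  1.10141104  1.33440586  1.4356832  -0.79870956  1.69838692
 -2.3610665 ]
up [ 0.56384146  0.40240113 -0.53638165  1.82695831  0.24372915  0.97788632
 -0.07139465]
up [-0.78941448  0.71601251  1.35273453  1.90809782 -0.76695396  1.17702839
 -2.28831441]
cam in tool [-196.49250709   -0.92151884  -72.7204546 ] axes [[ 0.    1.   -0.  ]
 [-0.26  0.    0.97]
 [ 0.97 -0.    0.26]]
```

View pics/c_side.png

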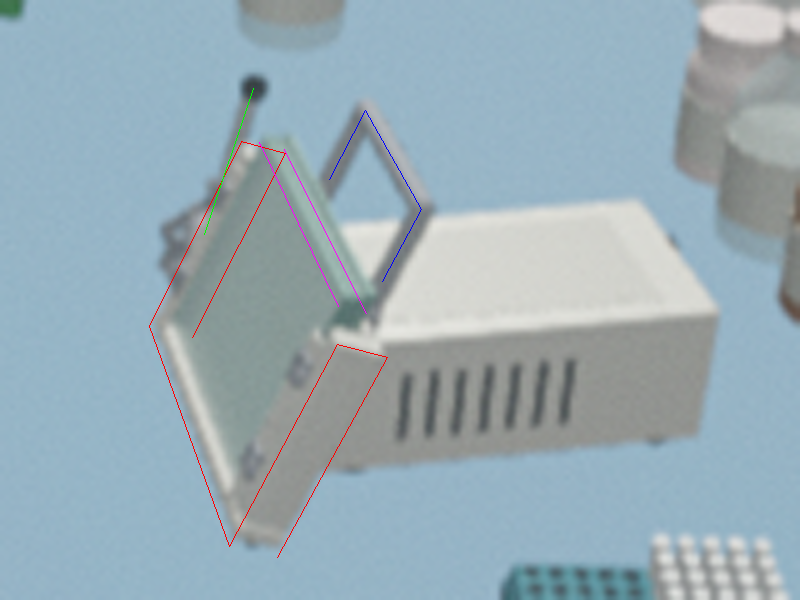

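View pics/c_top.png

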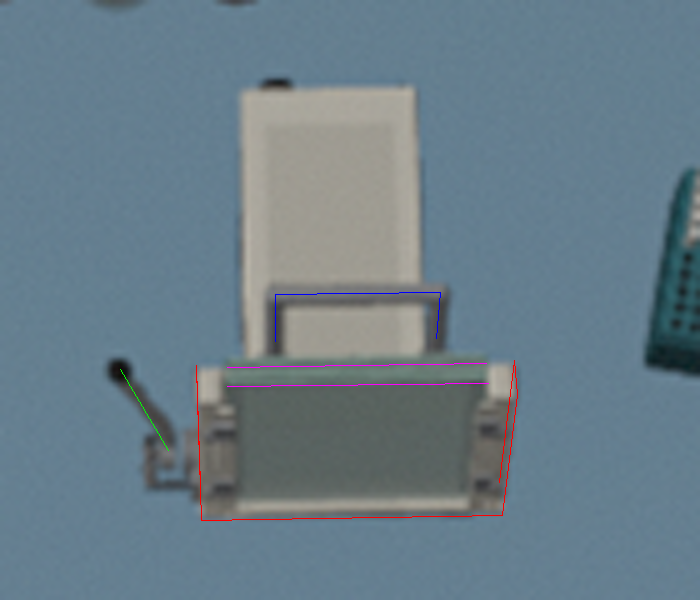

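Both overlays agree with the picture to within 1–2 mm. I'll move to a pre-tap pose above the plates and use the wrist camera to refine the position.

```bash
python3 - <<'E'
from h import *
P=np.load("P.npy"); xf,yf,zf=frameR(P[2]).T
pt=f2w((-8,0,230),P)[0]; print(pt,kin.ik(pt,rv(-zf,yf)))
grip(0.0,20)
robot.movep(pt,rv(-zf,yf))
o=robot.observe(); print(o["t"],o["tcp_pos"],o["joints"].round(2),o["contact_force"].round(2),o["grip_width"])
im,i=snap("wrist","d_w")
for n in ["handle","stand_tip","stand_hub","plate_front","plate_back"]:
    for d in viewer.pinpoint(n,"wrist")[:2]:
        w=toworld(d["at"],i); print(n,round(d["confidence"],2),w.round(1))
print("pred",{k:f2w(v,P)[0].round(1) for k,v in dict(handle=(20,0,182),tip=(2,140,138),hub=(2,114,58)).items()})
E
```

```text
[ 604.83406007 -108.37546028  217.66422366] [ 0.50705659  0.74898058 -0.71312435  1.28665862  0.40737033  1.65403154
  1.37396561]
4.3917 [ 604.64376607 -109.78310375  217.51972885] [ 0.51  0.75 -0.71  1.29  0.41  1.65  1.37] [ 0.32 -0.2   0.79] 0.005958719928087023
handle 0.7 [547.8  10.5  54.5]
stand_tip 0.88 [583.4  34.1 125.1]
stand_tip 0.85 [ 299.  -342.1   14.8]
stand_hub 0.63 [544.9   9.5  57.5]Traceback (most recent call last):
  File "<stdin>", line 9, in <module>
ValueError: it knows: beaker, casting_frame, comb, cooler_box, frame_foot, handle, power_supply, reagent_bottle, stand_hub, stand_tip, tip_box, tube_rack, vial
```

View pics/d_w.png

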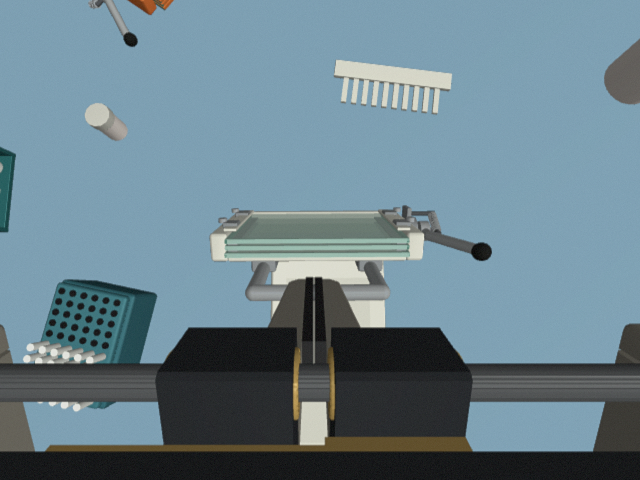

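Wrist view: the plate edges are at rows 240–255 and columns 225–410. The handle is at (318,293), the ball at (482,251), and the fingertips at (313,280) line up in front of the handle. Next I'll overlay the model on a zoomed crop.

```bash
cat >> h.py <<'E'
def overlay(c,P,i,src,dst,box,k,lean=L,plates=(0,0,0)):
    im=cv2.imread(src); x0,y0,x1,y1=box
    im=cv2.resize(im[y0:y1,x0:x1],None,fx=k,fy=k,interpolation=cv2.INTER_CUBIC)
    def ln(a,b,col):
        p=(proj(f2w([a,b],P,lean),i)-[x0,y0]+.5)*k; cv2.line(im,*[tuple(int(v) for v in q) for q in p],col,1)
    for s_ in(-1,1):
        ln((14,79*s_,126),(14,95*s_,126),(0,0,255)); ln((20,42*s_,182),(20,42*s_,140),(255,0,0))
    ln((-12,-95,4),(-12,95,4),(0,0,255)); ln((20,-48,182),(20,48,182),(255,0,0)); ln((2,114,58),(2,140,138),(0,255,0))
    for x,h in zip((-9,-3.5,2),plates):
        ln((x,-77,136+h),(x,77,136+h),(255,0,255))
    cv2.imwrite(dst,im)
E
python3 - <<'E'
from h import *
P=np.load("P.npy"); i=viewer.camera_info("wrist"); o=robot.observe(); print(o["tcp_pos"])
overlay("w",P,i,"pics/d_w.png","pics/d_wo.png",(200,190,510,320),2.5)
overlay("w",P,i,"pics/d_w.png","pics/d_wo2.png",(205,200,335,300),6)
E
```

```text
[ 604.68074639 -109.21704519  217.67755539]
```

View pics/d_wo.png

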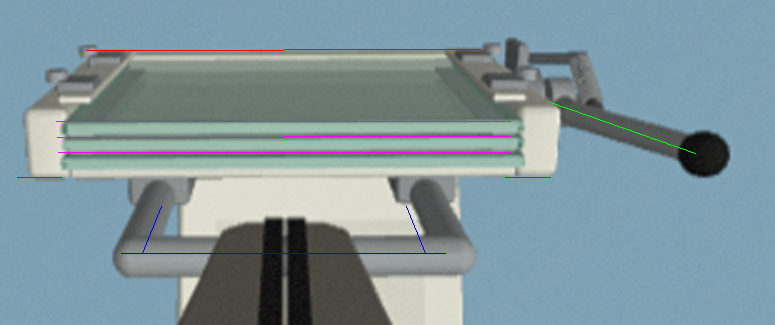

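View pics/d_wo2.png

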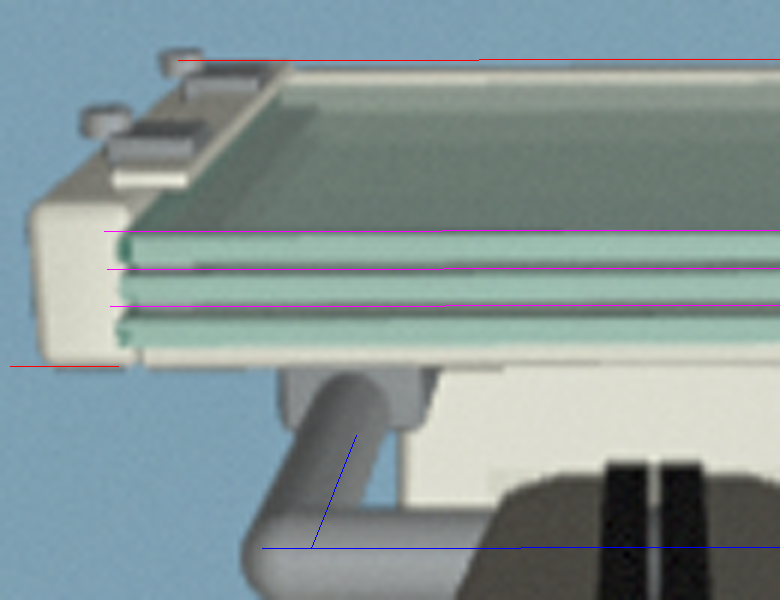

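```bash
python3 - <<'E'
from h import *
P=np.load("P.npy"); P[0]+=0.5; P[1]=-106.3; np.save("P.npy",P)
xf,yf,zf=frameR(P[2]).T
robot.servo_line(f2w((-3.5,0,162),P)[0],feed=120,rotation=rv(-zf,yf)); robot.hold(.15)
b=robot.observe()["contact_force"]
z=154
while z>125:
    robot.servo_line(f2w((-3.5,0,z),P)[0],feed=30)
    o=robot.observe(); f=(o["contact_force"]-b); fz=f@zf
    q=frameR(P[2]).T@(o["tcp_pos"]-f2w((0,0,0),P)[0])
    print(z,q.round(1),"f' ",(frameR(P[2]).T@f).round(1),round(o["t"],2))
    if fz>14: break
    z-=2 if z>140 else 1
E
```

```text
154 [-3.600e+00 -1.000e-01  1.537e+02] f'  [ 1.  -0.7 -0.2] 5.88
152 [ -3.5  -0.  151.9] f'  [-0.7 -0.1 -0.5] 6.12
150 [ -3.6  -0.  149.8] f'  [ 0.  -0.3  0.1] 6.38
148 [ -3.6  -0.  147.8] f'  [ 0.1 -0.4 -0.2] 6.62
146 [-3.600e+00 -1.000e-01  1.458e+02] f'  [-0.3 -1.2 -0.3] 6.88
144 [ -3.6  -0.  143.8] f'  [-1.  -1.2  1.1] 7.12
142 [ -3.6  -0.  141.9] f'  [-0.4 -1.3 -0.1] 7.38
140 [ -3.6  -0.  139.8] f'  [-0.4 -0.8 -0.9] 7.62
139 [ -3.5  -0.  138.9] f'  [ 0.1 -1.  -0.7] 7.88
138 [ -3.5   0.  138. ] f'  [-0.9 -0.6 -0.1] 8.12
137 [ -3.5  -0.  136.9] f'  [-0.7 -1.  -0.9] 8.38
136 [ -3.5  -0.  135.9] f'  [-0.3 -1.6  0.2] 8.62
135 [ -3.5  -0.  134.9] f'  [-0.1 -0.4  0.3] 8.88
134 [ -3.5  -0.  133.9] f'  [-0.2 -1.5 -0.1] 9.12
133 [ -3.5  -0.  132.9] f'  [-0.4 -1.5 -0.3] 9.38
132 [ -3.5  -0.  131.9] f'  [ 0.1 -1.4  0. ] 9.62
131 [ -3.5  -0.  130.9] f'  [-0.3 -0.5  0.9] 9.88
130 [ -3.6   0.  129.9] f'  [ 0.  -1.2 -1. ] 10.12
129 [ -3.5  -0.  128.9] f'  [ 0.1 -0.3  0.6] 10.38
128 [ -3.6  -0.  127.9] f'  [-0.5  0.2 -0. ] 10.62
127 [ -3.5  -0.  126.9] f'  [-0.4 -0.5 -0.6] 10.88
126 [ -3.6   0.  125.9] f'  [ 0.   0.  -0.1] 11.12
```

No contact force, so I need a look.

```bash
python3 - <<'E'
from h import *
P=np.load("P.npy")
im,i=snap("wrist","e_w")
overlay("w",P,i,"pics/e_w.png","pics/e_wo.png",(180,170,500,330),2.5)
im,i=snap("side","e_s"); cv2.imwrite("pics/e_sc.png",cv2.resize(im[170:330,330:500,::-1],None,fx=4,fy=3.7,interpolation=cv2.INTER_CUBIC))
print(robot.observe()["t"])
E
```

```text
11.225
```

View pics/e_wo.png

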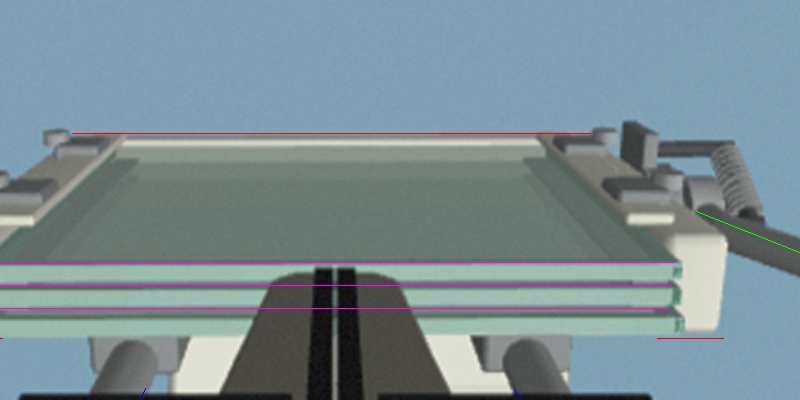

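View pics/e_sc.png

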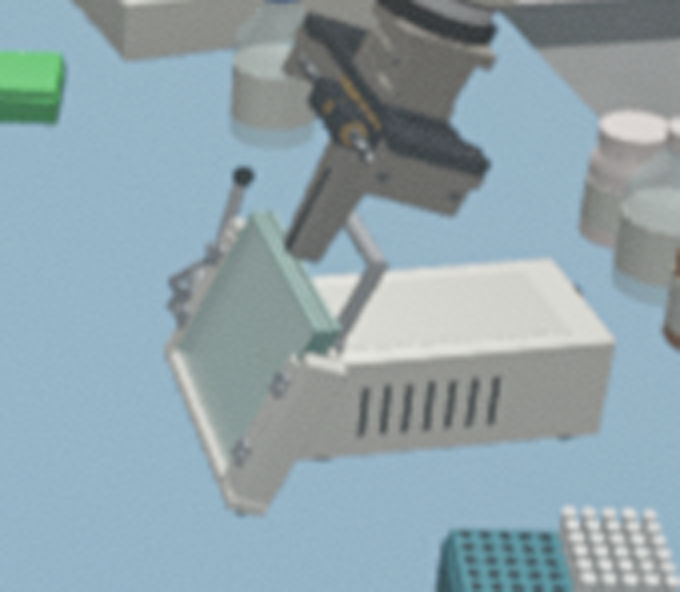

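```bash
python3 - <<'E'
from h import *
P=np.load("P.npy"); o=robot.observe(); T=Rn.from_rotvec(o["tcp_rot"]).as_matrix(); print(o["tcp_pos"])
pts=[(0,0,0),(0,18,0),(0,-18,0),(0,0,10),(0,0,-10),(-60,0,0),(0,0,0)]
W=np.array([o["tcp_pos"]+T@np.array(p) for p in pts])
for c,box,k in(("wrist",(180,170,500,330),2.5),("side",(330,170,500,330),4)):
    i=viewer.camera_info(c); p=proj(W,i); print(c,p.round(1).tolist())
    src={"wrist":"pics/e_w.png","side":"pics/e_s.png"}[c]
    overlay(c,P,i,src,f"pics/f_{c}.png",box,k)
    im=cv2.imread(f"pics/f_{c}.png")
    for q,col in zip(p,[(0,0,255),(0,255,0),(0,255,0),(255,255,0),(0,255,255),(255,0,0)]):
        cv2.circle(im,tuple(int(v) for v in (q-box[:2]+.5)*k),3,col,-1)
    cv2.imwrite(f"pics/f_{c}.png",im)
    print("C",-i["R"].T@i["t"])
E
```

```text
[ 570.57316932 -106.14945769  119.56474937]
wrist [[311.5, 277.5], [342.0, 277.5], [281.0, 277.5], [311.5, 293.3], [311.5, 261.3], [310.9, 326.3], [311.5, 277.5]]
C [ 577.20550826 -105.2066911   328.82483376]
side [[399.8, 247.0], [398.0, 243.3], [401.7, 250.9], [403.4, 248.0], [396.2, 246.1], [410.2, 226.8], [399.8, 247.0]]
C [  269.71233905 -1116.83012425   776.44013482]
```

View pics/f_wrist.png

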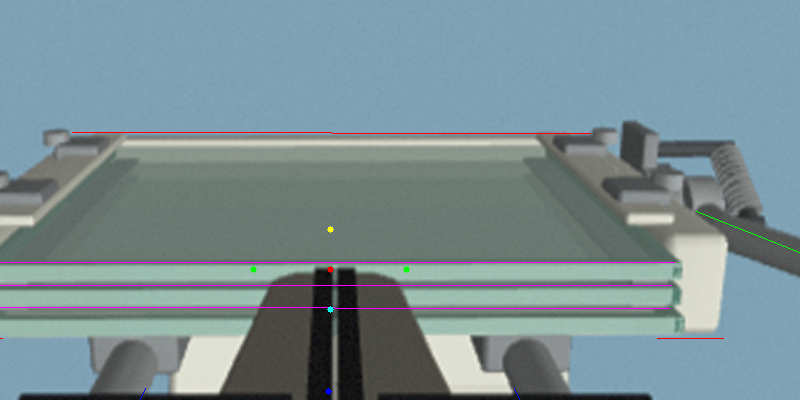

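View pics/f_side.png

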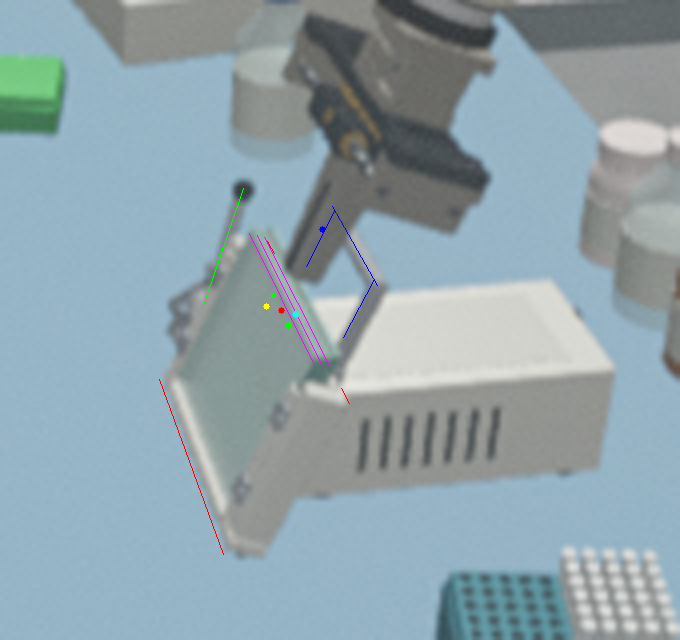

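```bash
python3 - <<'E'
from h import *
P=np.load("P.npy")
robot.servo_line(f2w((-3.5,0,200),P)[0],feed=150)
o=robot.observe(); T=Rn.from_rotvec(o["tcp_rot"]).as_matrix()
im,i=snap("side","g_s"); im2,i2=snap("wrist","g_w")
W=np.array([o["tcp_pos"]+T@np.array(p) for p in [(0,0,0),(0,0,10),(0,0,-10),(-19,0,0)]])
im=im[...,::-1].copy(); k=5; b=(350,170)
cr=cv2.resize(im[170:290,350:490],None,fx=k,fy=k,interpolation=cv2.INTER_CUBIC)
for q in proj(W,i): cv2.circle(cr,tuple(int(v) for v in (q-b+.5)*k),2,(0,0,255),-1)
cv2.imwrite("pics/g_sc.png",cr)
old=cv2.imread("pics/a_side.png"); e=cv2.imread("pics/e_s.png")
cv2.imwrite("pics/g_cmp.png",np.hstack([cv2.resize(x[200:300,365:430],None,fx=4,fy=4,interpolation=cv2.INTER_CUBIC) for x in(old,e,im)]))
cv2.imwrite("pics/g_wc.png",cv2.resize(im2[190:320,200:440,::-1],None,fx=3.3,fy=3.3,interpolation=cv2.INTER_CUBIC))
E
```

View pics/g_sc.png

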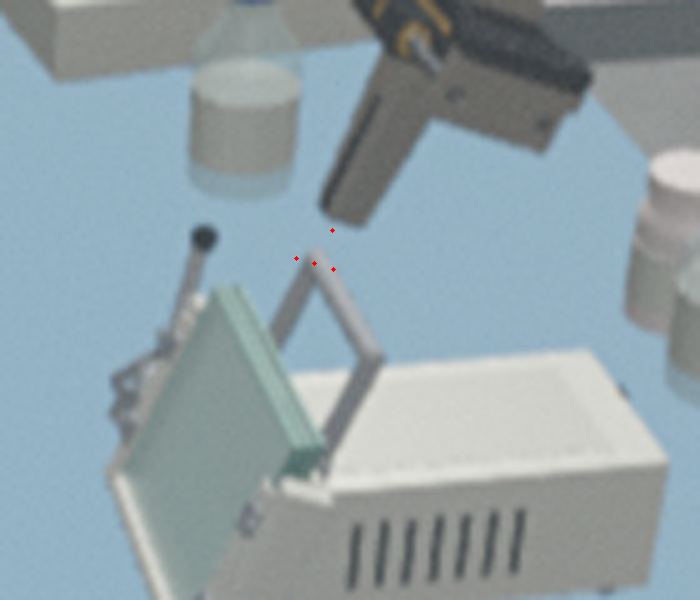

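View pics/g_cmp.png

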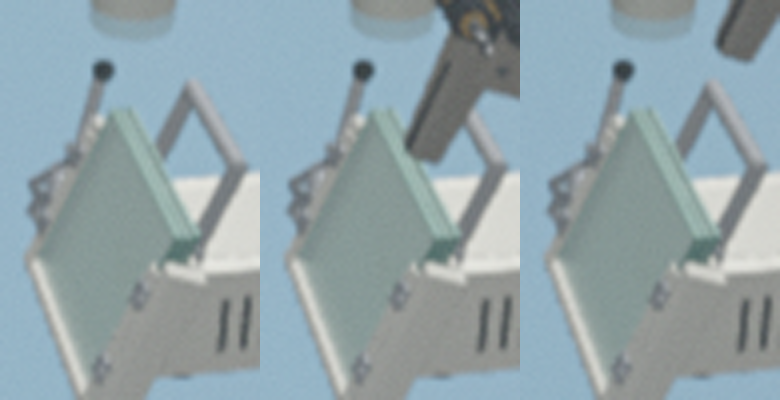

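View pics/g_wc.png

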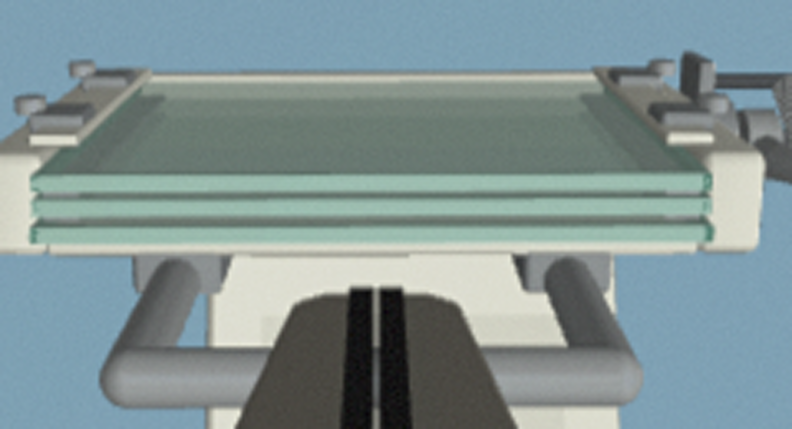

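```bash
python3 - <<'E'
from h import *
from scipy.optimize import least_squares
o=robot.observe(); T=Rn.from_rotvec(o["tcp_rot"]).as_matrix(); i=viewer.camera_info("side")
for px in [(418.6,214.0),(417.5,213.5),(419.5,214)]:
    s=least_squares(lambda q: proj(o["tcp_pos"]+T@np.array([q[0],0,q[1]]),i)[0]-px,[0,0]); print(px,s.x)
w=viewer.camera_info("wrist")
for px in [(300,278),(327,278)]: # tip edge at z=-10
    s=least_squares(lambda q: proj(o["tcp_pos"]+T@np.array([q[0],q[1],-10]),w)[0]-px,[0,0]); print(px,s.x)
print(o["tcp_pos"], o["joints"])
E
```

```text
(418.6, 214.0) [-25.65951569   4.48015554]
(417.5, 213.5) [-26.06941759   1.25250949]
(419.5, 214) [-26.32516063   6.61802553]
(300, 278) [-28.05326624  -5.69896605]
(327, 278) [-28.0470433    7.96928017]
[ 597.25308292 -106.25246259  186.95793089] [ 0.51283256  0.76321909 -0.70887159  1.338007    0.41595438  1.59725731
  1.36055218]
```

Both cameras agree that the real fingertips end about 26 mm short of the reported TCP, which explains the missing contact. I'll tap again with that offset.

```bash
cat >> h.py <<'E'
TIP=26.0
def tap(xp,yp,z0,z1,P,fmax=14,step=2,feed=40):
    R=frameR(P[2]); zf=R[:,2]
    robot.servo_line(f2w((xp,yp,z0-TIP),P)[0],feed=120,rotation=rv(-zf,R[:,1])); robot.hold(.2)
    b=robot.observe()["contact_force"]; z=z0
    while z>z1:
        z-=step
        robot.servo_line(f2w((xp,yp,z-TIP),P)[0],feed=feed)
        o=robot.observe(); f=R.T@(o["contact_force"]-b)
        q=R.T@(o["tcp_pos"]-f2w((0,0,0),P)[0])
        print(z,(q+[0,0,TIP]).round(1),"f",f.round(1),round(o["t"],2))
        if f[2]>fmax: break
    return z
E
python3 - <<'E'
from h import *
P=np.load("P.npy")
z=tap(-5,0,153,131,P,fmax=12,step=1)
robot.hold(.1)
im,i=snap("wrist","h_w"); cv2.imwrite("pics/h_wc.png",cv2.resize(im[190:320,160:480,::-1],None,fx=2.5,fy=2.5,interpolation=cv2.INTER_CUBIC))
im,i=snap("side","h_s"); cv2.imwrite("pics/h_sc.png",cv2.resize(im[170:300,360:500,::-1],None,fx=5,fy=4.5,interpolation=cv2.INTER_CUBIC))
E
```

```text
152 [ -5.    0.  152.1] f [0.  1.2 0.2] 13.18
151 [ -5.1  -0.  150.9] f [-1.   0.5 -0.7] 13.43
150 [ -5.   -0.  149.9] f [-0.8  1.2 -0.2] 13.68
149 [ -5.   -0.  148.9] f [0.8 0.5 1.3] 13.93
148 [ -5.    0.  147.9] f [-0.5  0.8 -0.7] 14.18
147 [ -5.   -0.  146.9] f [-1.1  0.8  0.9] 14.43
146 [ -5.1  -0.  145.9] f [-0.7  0.9  0.5] 14.68
145 [ -5.  -0. 145.] f [ 0.5 -0.1  0.2] 14.93
144 [ -5.   0. 144.] f [0.2 0.3 0.5] 15.18
143 [ -5.  -0. 143.] f [-1.   1.1  1.2] 15.43
142 [ -5.   -0.  141.9] f [-0.6  0.9  0.3] 15.68
141 [ -5.   -0.  141.1] f [-1.1  1.   1.4] 15.93
140 [ -4.9  -0.  140.2] f [-0.3  0.2  3. ] 16.18
139 [ -4.9   0.  139.1] f [-1.1  0.1  3.6] 16.43
138 [ -5.    0.  137.9] f [-0.3  1.9  2.6] 16.68
137 [ -5.    0.  136.8] f [-1.7 -0.   3.2] 16.93
136 [ -5.    0.  135.9] f [0.  1.3 2.9] 17.18
135 [ -5.   -0.  135.2] f [-0.5  0.8  4.9] 17.43
134 [ -4.9   0.  135.2] f [-2.3  1.3  8.1] 17.68
133 [ -4.8   0.  135.1] f [-3.7 -0.3 12.6] 17.93
```

```bash
ls pics
```

```text
a_side.png
a_top.png
a_wrist.png
b_side.png
b_side_crop.png
b_top.png
b_top_crop.png
c_side.png
c_top.png
d_w.png
d_wo.png
d_wo2.png
e_s.png
e_sc.png
e_w.png
e_wo.png
f_side.png
f_wrist.png
g_cmp.png
g_s.png
g_sc.png
g_w.png
g_wc.png
h_s.png
h_sc.png
h_w.png
h_wc.png
```

View pics/h_wc.png

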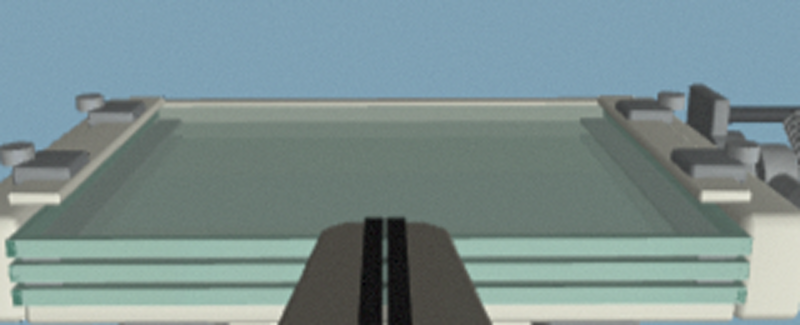

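View pics/h_sc.png

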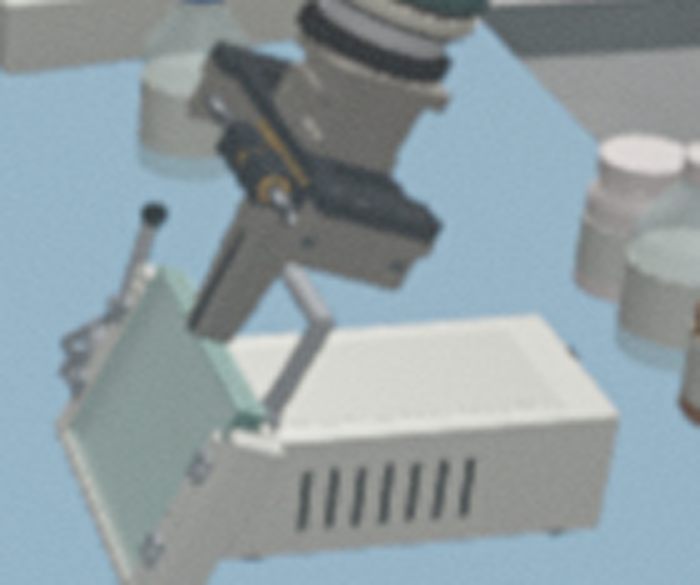

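Front plate met a hard stop at 135.2. I'll repeat slightly further back to make sure the rear plate is covered, then check from a retreat.

```bash
python3 - <<'E'
from h import *
P=np.load("P.npy")
robot.servo_line(f2w((-5,0,145-TIP),P)[0],feed=120)
z=tap(-1,0,145,130,P,fmax=14,step=1.5,feed=40)
robot.servo_line(f2w((-8,0,190-TIP),P)[0],feed=200)
robot.hold(.1)
im,i=snap("wrist","i_w"); cv2.imwrite("pics/i_wc.png",cv2.resize(im[190:290,180:320,::-1],None,fx=5.5,fy=5.5,interpolation=cv2.INTER_CUBIC))
overlay("w",P,i,"pics/i_w.png","pics/i_wo.png",(180,180,500,330),2.5)
im,i=snap("side","i_s"); 
A=[cv2.resize(x[200:300,365:430],None,fx=6,fy=6,interpolation=cv2.INTER_CUBIC) for x in(cv2.imread("pics/a_side.png"),im[...,::-1])]
cv2.imwrite("pics/i_cmp.png",np.hstack(A)); print(robot.observe()["t"])
E
```

```text
143.5 [-1.100e+00 -1.000e-01  1.434e+02] f [ 0.1 -0.2 -0.3] 19.07
142.0 [ -1.1  -0.  141.9] f [-0.9 -0.2  0.1] 19.32
140.5 [ -1.1  -0.  140.3] f [-0.4 -0.1  0.2] 19.57
139.0 [-1.100e+00 -1.000e-01  1.389e+02] f [-0.7  0.2  0. ] 19.82
137.5 [ -1.1  -0.  137.4] f [-0.1 -0.1  0. ] 20.07
136.0 [ -1.   -0.  135.9] f [-0.1 -0.3 -0.4] 20.32
134.5 [ -0.8   0.  135.2] f [-0.9 -0.7  3.9] 20.57
133.0 [ -0.7   0.  135.1] f [-1.5  0.  10.9] 20.82
131.5 [ -0.5   0.  135.1] f [-3.6 -0.6 15.2] 21.07
21.7167
```

View pics/i_wc.png

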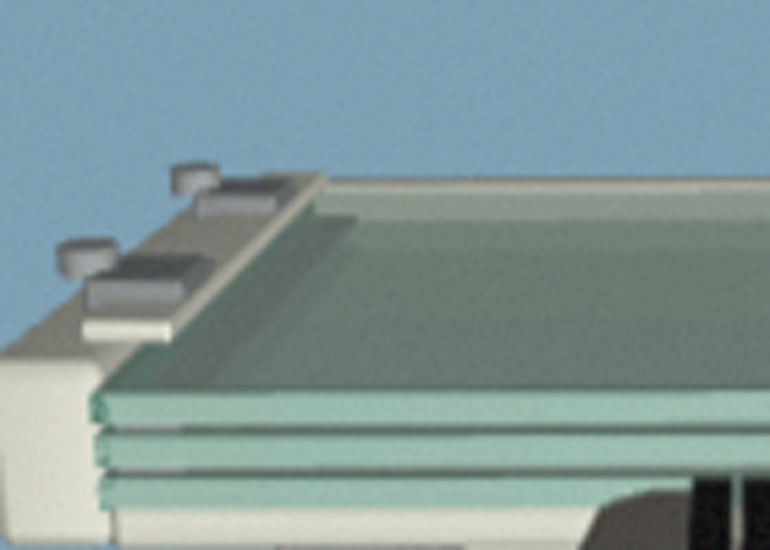

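View pics/i_cmp.png

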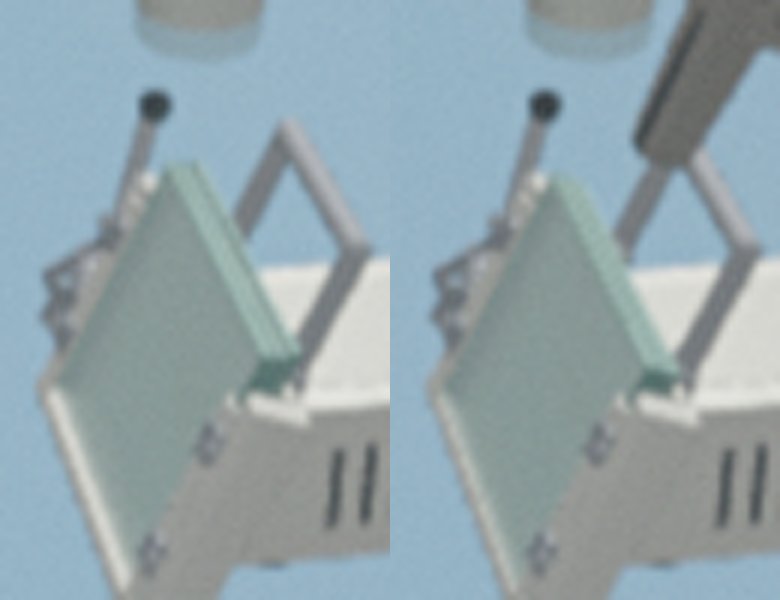

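View pics/i_wo.png

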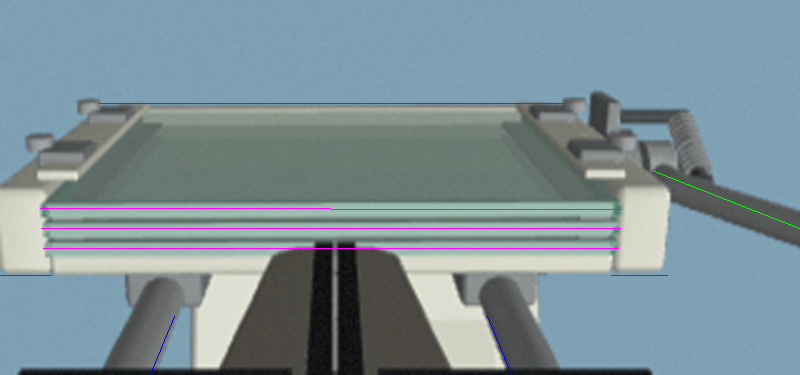

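Plates are level: the three edges are evenly spaced at crop rows 390, 432 and 474, match the h=0 model, and both taps stopped at the same 135.2. Next is the kickstand, using the shut fingers with the jaw axis along x to sweep the ball around its arc.

```bash
cat > st.py <<'E'
from h import *
P=np.load("P.npy"); R0=frameR(P[2],0); ex,ey,ez=R0.T
hub=f2w((2,114,58),P)[0]; print("hub",hub,"tip",f2w((2,140,138),P)[0])
ori=rv(-ez,ex); OY=31.0   # finger centre outboard of hub plane (ball at 26)
def cen(a,gap=0):  # TCP for leg world angle a
    b=np.array([np.sin(a),np.cos(a)])*80; c=b+(14+gap)*np.array([-np.cos(a),np.sin(a)])
    tipc=c+np.array([-12,-6.])          # tip centre rel hub (x,z)
    return hub+ex*tipc[0]+ez*(tipc[1]-TIP)+ey*OY
E
python3 - <<'E'
from st import *
for a in np.radians([22,40,60,80,96]): print(cen(a,0).round(1), kin.ik(cen(a),ori) is not None)
xf,yf,zf=frameR(P[2]).T
robot.servo_line(f2w((-8,0,235-TIP),P)[0],feed=250)
s=cen(L,25); robot.movep(s+[0,0,50],ori)
robot.servo_line(s,feed=150,rotation=ori); robot.hold(.1)
o=robot.observe(); print(o["t"],o["tcp_pos"],s)
im,i=snap("wrist","j_w"); im,i=snap("side","j_s")
cv2.imwrite("pics/j_sc.png",cv2.resize(im[150:300,340:500,::-1],None,fx=4.5,fy=4,interpolation=cv2.INTER_CUBIC))
E
```

```text
hub [549.78684623   7.76487288  54.44253474] tip [579.66692957  33.86646783 128.61724311]
[554.7  38.8 101.9] True
[578.4  38.9  92.7] True
[600.   38.9  74.6] True
[614.   39.   50.1] True
[618.7  39.   28. ] True
24.125 [532.42094471  38.90675846 112.1537717 ] [531.49006152  38.7029326  111.22690025]
```

View pics/j_w.png

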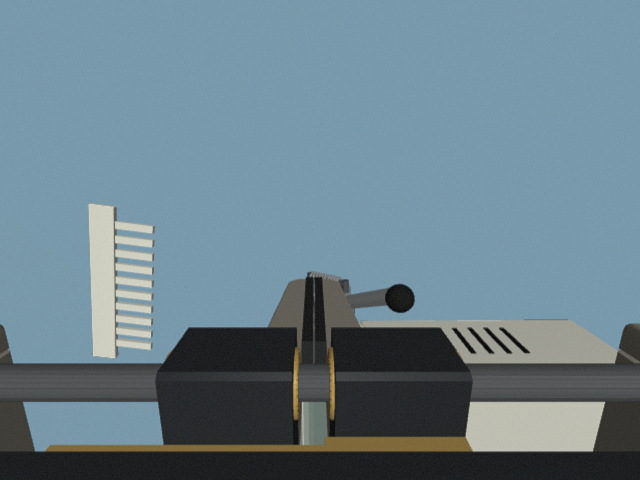

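View pics/j_sc.png

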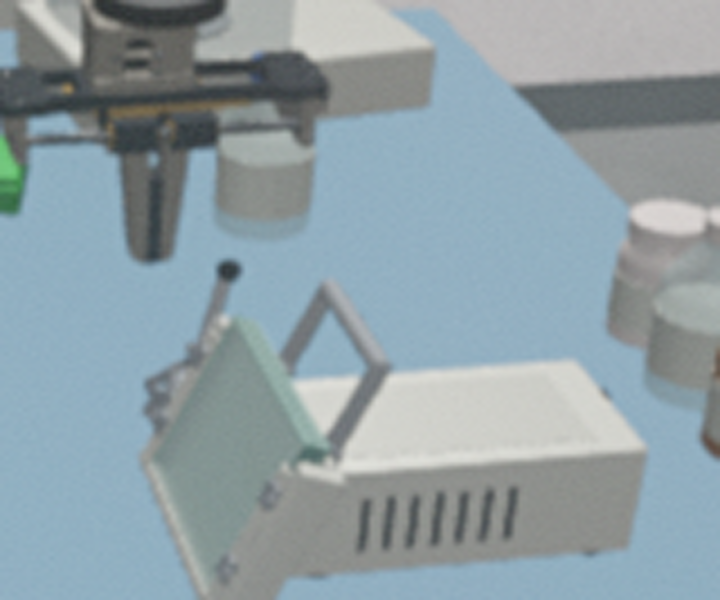

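```bash
python3 - <<'E'
from st import *
i=viewer.camera_info("wrist"); print(proj(f2w((2,140,138),P),i)); 
b=robot.observe()["contact_force"]
for d in [30,40,50,60,70,78,86,94,100]:
    robot.servo_line(cen(np.radians(d)),feed=100,rotation=ori)
    o=robot.observe(); print(d,o["tcp_pos"].round(1),(o["contact_force"]-b).round(1),round(o["t"],2))
robot.hold(.1)
im,i=snap("wrist","k_w"); im,i=snap("side","k_s")
cv2.imwrite("pics/k_sc.png",cv2.resize(im[150:300,340:500,::-1],None,fx=4.5,fy=4,interpolation=cv2.INTER_CUBIC))
E
```

```text
hub [549.78684623   7.76487288  54.44253474] tip [579.66692957  33.86646783 128.61724311]
[[400.15797938 298.50787653]]
30 [565.4  38.9  98.7] [-0.7  0.5  1.5] 24.74
40 [578.3  38.9  92.6] [-0.1 -0.2  1.2] 25.03
50 [589.7  38.8  84.3] [ 0.1 -0.3  0.6] 25.32
60 [599.6  38.9  74.2] [-0.6 -1.6  0.7] 25.62
70 [607.7  39.   62.6] [-0.3 -0.4  0.7] 25.91
78 [612.8  38.9  52.3] [ 0.2  0.6 -0.4] 26.18
86 [616.1  38.9  41.4] [ 0.5 -1.   0.3] 26.44
94 [617.9  38.9  30. ] [-0.2 -0.4  0.7] 26.71
100 [618.4  38.9  21.7] [ 0.6  0.1 -0.8] 26.96
```

View pics/k_w.png

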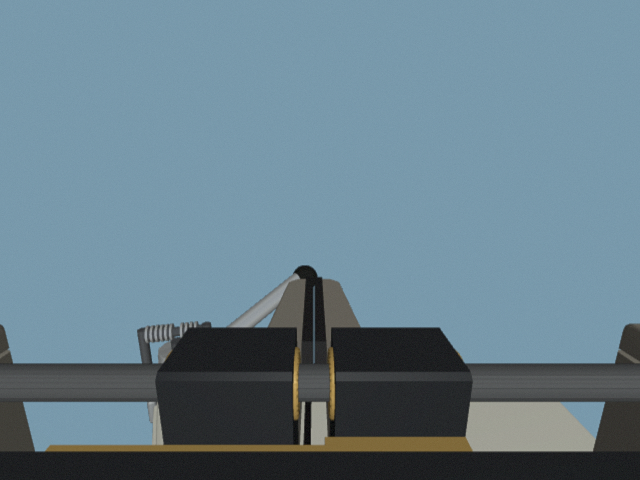

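View pics/k_sc.png

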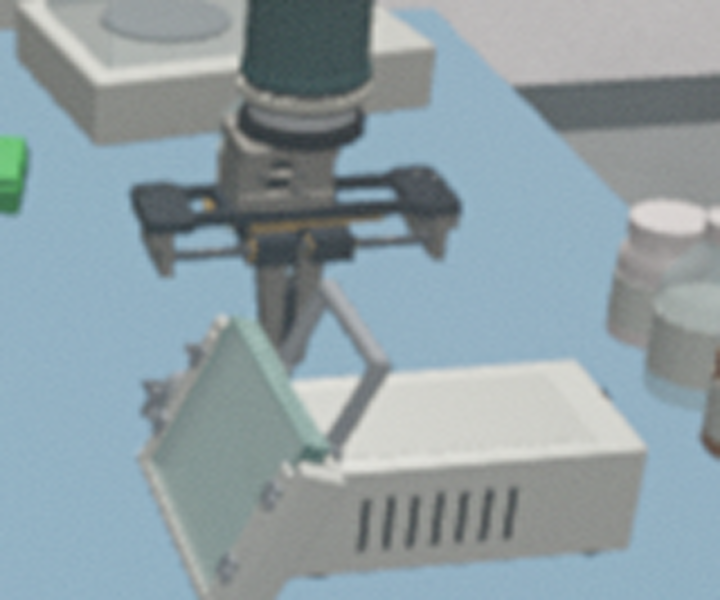

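```bash
python3 - <<'E'
from st import *
i=viewer.camera_info("wrist")
for d in (60,80,90,100,110,120,125): 
    a=np.radians(d); X=hub+80*(ex*np.sin(a)+ez*np.cos(a))+ey*26; print(d,X.round(),proj(X,i).round(1))
robot.servo_line(robot.observe()["tcp_pos"]+np.array([0,0,120]),feed=250); robot.hold(.1)
im,i=snap("wrist","l_w"); im2,i2=snap("top","l_t"); print(robot.observe()["t"])
for d in (22,60,100,120,125):
    a=np.radians(d); X=hub+80*(ex*np.sin(a)+ez*np.cos(a))+ey*26; print(d,proj(X,i).round(1),proj(X,i2).round(1))
cv2.imwrite("pics/l_wc.png",im[200:340,100:420,::-1].repeat(2,0).repeat(2,1))
E
```

```text
hub [549.78684623   7.76487288  54.44253474] tip [579.66692957  33.86646783 128.61724311]
60 [619.  34.  94.] [[314.  354.8]]
80 [628.  34.  68.] [[334.2 323.8]]
90 [630.  34.  54.] [[335.1 310.8]]
100 [628.  34.  41.] [[331.4 299.7]]
110 [625.  34.  27.] [[324.  290.3]]
120 [619.  34.  14.] [[313.9 282.4]]
125 [615.  34.   9.] [[308.  279.1]]
27.9917
22 [[253.8 279.7]] [[282.8 183.2]]
60 [[316.4 263. ]] [[283.3 174. ]]
100 [[327.1 244. ]] [[284.  176.5]]
120 [[316.1 236.8]] [[284.4 181.9]]
125 [[312.2 235.4]] [[284.5 183.5]]
```

View pics/l_wc.png

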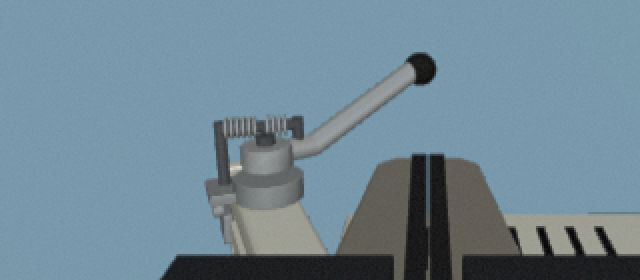

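The kickstand ball is at wrist pixel (310,234), which matches a leg angle of about 127° from vertical. That puts the stand at about 1.83 rad, down on the bench. Next I'll go to the pre-grasp pose over the handle.

```bash
cat > gr.py <<'E'
from h import *
P=np.load("P.npy")
BAR=40.0
def gp(lean,up=0,dx=0):
    R=frameR(P[2],lean); return f2w((20+dx,0,182-BAR+up),P,lean)[0], rv(-R[:,2],R[:,0])
E
python3 - <<'E'
from gr import *
p,r=gp(L,70); print(p,kin.ik(p,r))
robot.movep(p,r); grip(0.45,40)
p,r=gp(L,35); robot.servo_line(p,feed=150,rotation=r); robot.hold(.1)
o=robot.observe(); print(o["t"],o["tcp_pos"],p,o["grip_width"])
im,i=snap("wrist","m_w"); overlay("w",P,i,"pics/m_w.png","pics/m_wo.png",(120,150,520,440),2)
print(proj(f2w([(20,0,182),(20,30,182),(20,-30,182)],P),i))
im,i=snap("side","m_s"); overlay("s",P,i,"pics/m_s.png","pics/m_so.png",(340,150,500,290),4)
E
```

```text
[ 624.55217856 -105.98195028  190.48592966] [ 0.32058665  0.72825471 -0.39130146  1.26681236  0.2470339   1.5815367
 -0.07205638]
29.875 [ 612.29683211 -105.99231198  158.93256906] [ 611.44102335 -106.02646362  158.03449475] 0.4489871761752902
[[312.67926227 281.6452362 ]
 [312.66939539 231.19538887]
 [312.68841461 328.44155925]]
```

View pics/m_wo.png

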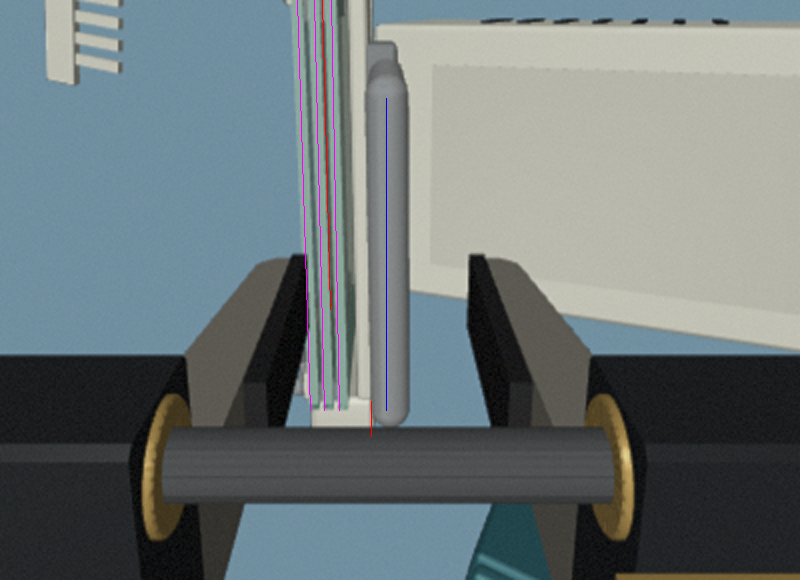

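View pics/m_so.png

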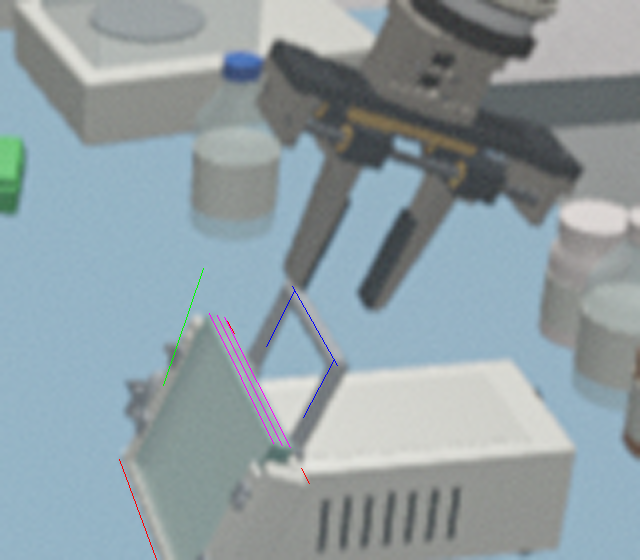

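The bar is centred between the pads (crop x 387, pads at 305 and 470) and the model matches. Descending and gripping.

```bash
python3 - <<'E'
from gr import *
p,r=gp(L,0); robot.servo_line(p,feed=80,rotation=r); robot.hold(.15)
o=robot.observe(); b=o["contact_force"]; print(o["tcp_pos"],p,b.round(1))
grip(0.0,45); robot.hold(.15)
o=robot.observe(); print(o["t"],o["grip_width"]*92,(o["contact_force"]-b).round(1),o["wrist_torque"].round(2))
im,i=snap("wrist","n_w"); cv2.imwrite("pics/n_wc.png",im[150:440,120:520,::-1].repeat(2,0).repeat(2,1))
im,i=snap("side","n_s"); overlay("s",P,i,"pics/n_s.png","pics/n_so.png",(340,150,500,290),4)
E
```

```text
[ 598.82604679 -106.01302374  126.02319101] [ 598.32986814 -106.07097697  125.58305984] [-0.   0.  -0.6]
31.4333 10.705008199031354 [0.8 0.1 1.4] [-0.02 -0.57  0.09]
```

View pics/n_wc.png

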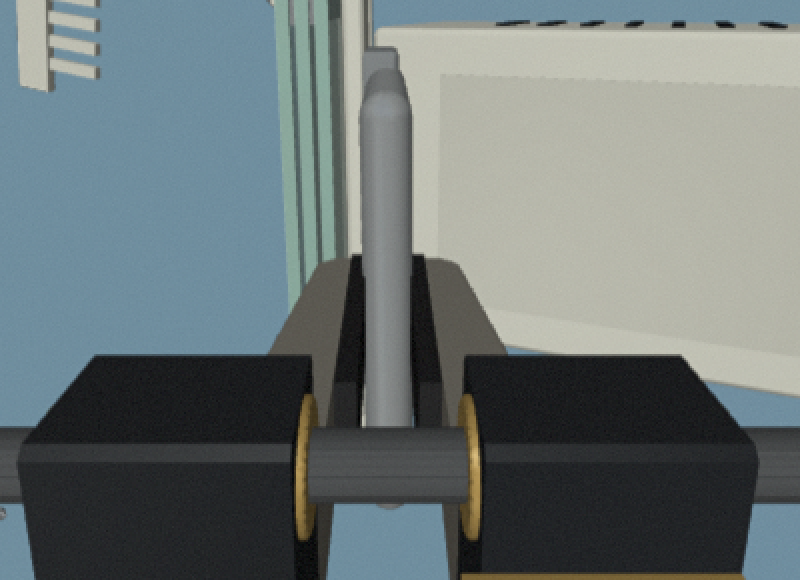

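View pics/n_so.png

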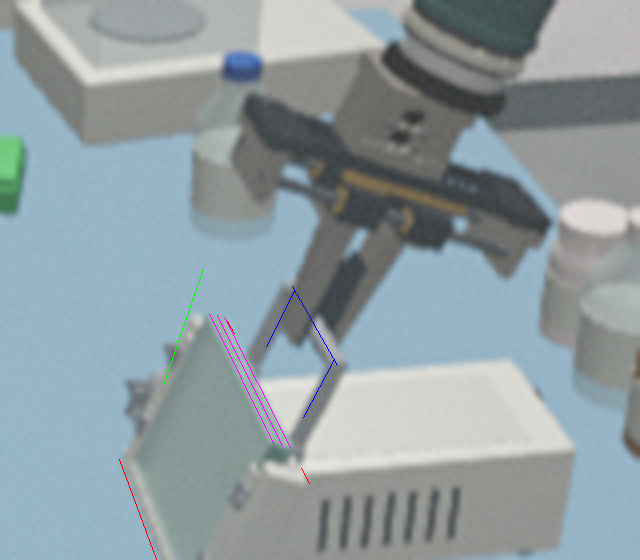

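```bash
python3 - <<'E'
from gr import *
b=robot.observe()["contact_force"]
for d in [18,14,10,7,4,2,0]:
    p,r=gp(np.radians(d)); robot.servo_line(p,feed=45,rotation=r)
    o=robot.observe(); print(d,(o["tcp_pos"]-p).round(1),(o["contact_force"]).round(1),o["wrist_torque"].round(2),round(o["grip_width"]*92,1),round(o["t"],2))
    if np.linalg.norm(o["contact_force"])>30: break
robot.hold(.3)
o=robot.observe(); print((o["tcp_pos"]-p).round(1),(o["contact_force"]).round(1))
im,i=snap("wrist","o_w"); 
im,i=snap("side","o_s"); overlay("s",P,i,"pics/o_s.png","pics/o_so.png",(340,150,500,320),4,lean=0)
im,i=snap("top","o_t"); overlay("s",P,i,"pics/o_t.png","pics/o_to.png",(260,110,400,230),5,lean=0)
E
```

```text
18 [-0.5 -0.3  0.2] [-0.1  0.5  0.4] [ 0.   -0.24  0.06] 10.7 31.9
14 [-0.  -0.3  0. ] [-0.9 -0.7 -0.2] [-0.2  -0.12  0.18] 10.7 32.27
10 [ 0.1 -0.4 -0.1] [-0.8 -1.2  0.2] [-0.37  0.06  0.12] 10.6 32.63
7 [ 0.1 -0.4 -0.1] [-1.  -1.8  0.1] [-0.46  0.07  0.18] 10.4 32.94
4 [ 0.3 -0.2 -0.1] [-0.7 -2.2 -1.4] [-0.55 -0.05  0.11] 10.6 33.25
2 [ 0.3 -0.1 -0. ] [ 0.7 -2.9 -0.6] [-0.65  0.03  0.14] 10.2 33.51
0 [ 0.2 -0.1  0.1] [-1.4 -2.2  1. ] [-0.66  0.04  0.1 ] 10.6 33.77
[ 0.5 -0.1  0. ] [ 0.  -2.6  0.6]
```

View pics/o_so.png

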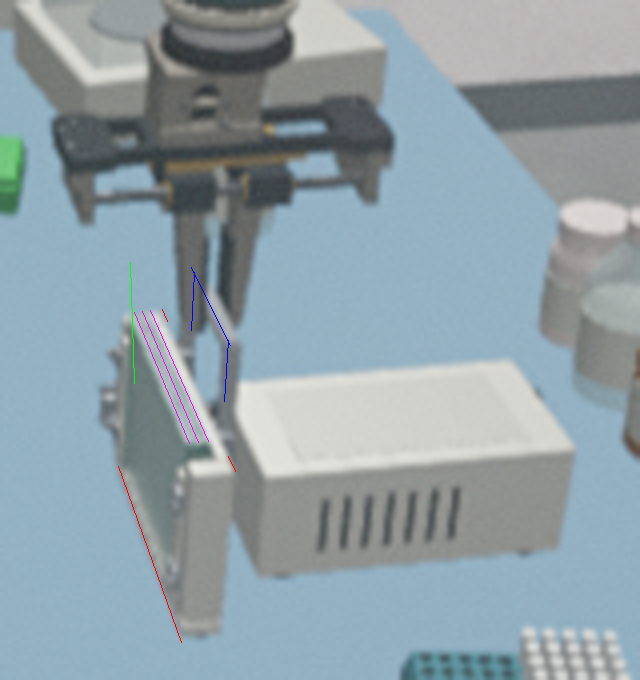

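View pics/o_to.png

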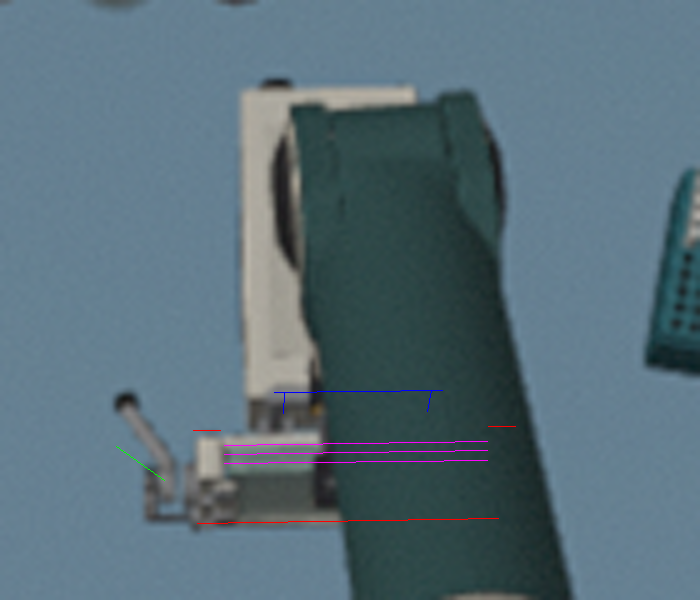

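View pics/o_w.png

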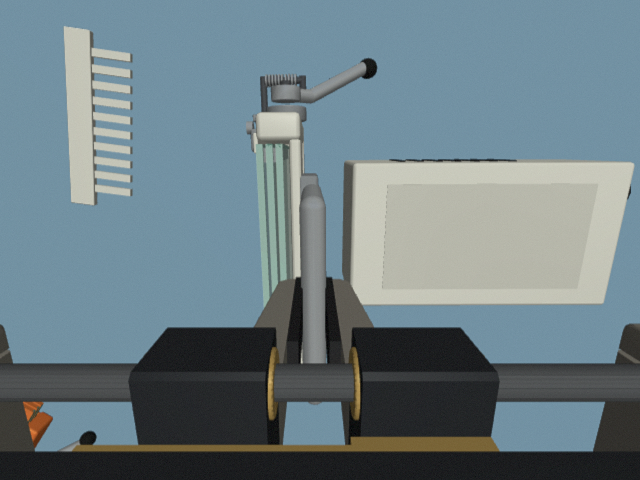

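```bash
python3 - <<'E'
from gr import *
i=viewer.camera_info("side"); k=8; x0,y0,x1,y1=360,220,420,315
im=cv2.resize(cv2.imread("pics/o_s.png")[y0:y1,x0:x1],None,fx=k,fy=k-2,interpolation=cv2.INTER_CUBIC)
for lean,col in((-3,(255,0,0)),(0,(0,0,255)),(3,(0,200,0))):
    for a,b in [((14,-95,0),(14,-95,126)),((-12,-95,0),(14,-95,0)),((-9,-77,136),(2,-77,136)),((14,-95,126),(14,-79,126)),((20,-48,182),(20,-48,140))]:
        p=(proj(f2w([a,b],P,np.radians(lean)),i)-[x0,y0]+.5)*[k,k-2]; cv2.line(im,*[tuple(int(v) for v in q) for q in p],col,1)
cv2.imwrite("pics/p_s.png",im)
t=viewer.camera_info("top"); w=viewer.camera_info("wrist")
for th in (1.9,2.05,2.15):
    X=f2w((2+80*np.sin(th),140,58+80*np.cos(th)),P,0); print(th,proj(X,t),(proj(X,t)-[260,110])*5,proj(X,w))
print("hub w",proj(f2w((2,114,58),P,0),w),"upright top w",proj(f2w([(14,95,126),(14,79,126),(-9,77,136),(2,77,136)],P,0),w))
for n,c in (("frame_foot","side"),("stand_tip","side"),("casting_frame","side"),("stand_tip","wrist"),("stand_hub","wrist")):
    I=viewer.camera_info(c)
    for d in viewer.pinpoint(n,c)[:2]: print(n,c,round(d["confidence"],2),toworld(d["at"],I).round(1))
print(f2w([(3,0,0),(2,114,58),(2+80*np.sin(2.15),140,58+80*np.cos(2.15))],P,0).round(1), robot.observe()["t"])
E
```

```text
1.9 [[284.19480681 184.42730659]] [[120.97403404 372.13653293]] [[386.71498668  63.55230658]]
2.05 [[284.35644178 186.88110238]] [[121.7822089  384.40551191]] [[378.28372504  66.76305757]]
2.15 [[284.45884899 188.73285026]] [[122.29424493 393.66425129]] [[372.01976513  68.65625353]]
hub w [[289.24614419  93.8742822 ]] upright top w [[302.95403696 111.27675183]
 [303.16380504 140.73997825]
 [260.96972632 144.01322524]
 [280.9081278  144.01517949]]
frame_foot side 0.93 [ 105.5 -371.8   13. ]
frame_foot side 0.84 [ 524.6 -103.2   -1.8]
stand_tip side 0.69 [ 299.9 -341.7   17.6]
casting_frame side 0.71 [ 526.6 -105.5   -8. ]
casting_frame side 0.6 [ 105.8 -367.4   18.2]
stand_tip wrist 0.71 [594.6  33.5  10.5]
stand_tip wrist 0.61 [ 300.6 -343.    10.7]
stand_hub wrist 0.96 [525.1  11.8  58.4]
stand_hub wrist 0.37 [675.4 -95.    2.2]
[[ 530.9 -106.3    0. ]
 [ 529.5    7.7   58. ]
 [ 596.3   33.9   14.2]] 34.4667
```

View pics/p_s.png

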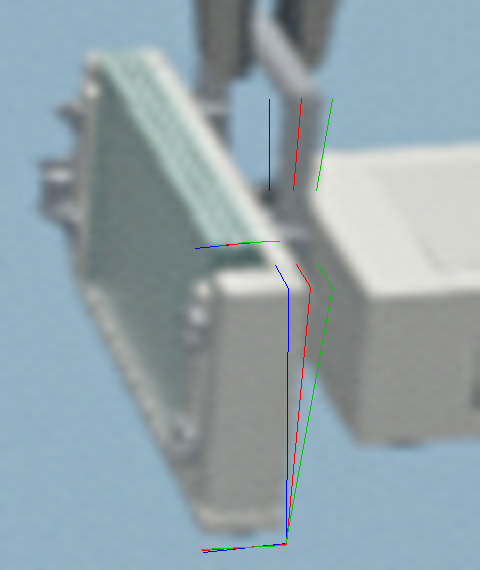

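Everything checks out. The rear edge matches the 0° model to within about 0.5°. The stand ball is at wrist (370,68), against (372,69) predicted for 2.15 rad. The tool carries about 0 N vertically, so the foot bears the weight, and there is a clear gap to the power supply. I'll let it settle and hand in.

```bash
python3 - <<'E'
from h import *
robot.hold(.6); o=robot.observe(); print(o["t"],o["contact_force"].round(1),o["grip_width"]*92,np.abs(o["joint_velocities"]).max(),o["tcp_pos"])
im,i=snap("wrist","q_w"); cv2.imwrite("pics/q_wc.png",cv2.resize(im[50:330,200:440,::-1],None,fx=2.1,fy=2.1))
robot.job_done()
E
```

```text
35.0667 [ 0.8 -2.5  1.2] 10.61407391732498 0.0017884345161961457 [ 547.94186953 -106.26264556  142.07264917]
the job is handed in; nothing more can be done
```

View pics/q_wc.png

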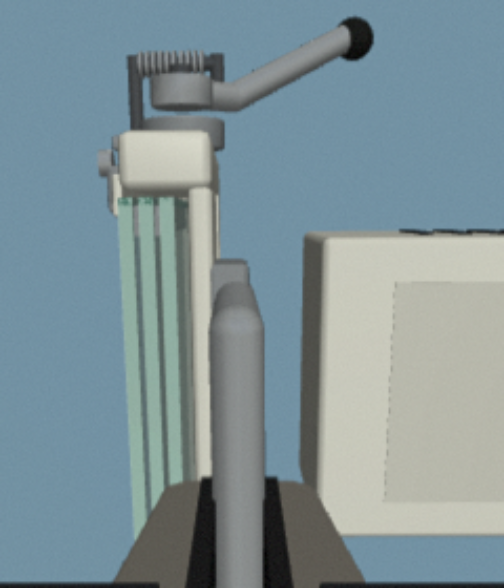

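The casting frame is ready to pour. The plates are home, the kickstand is down, and the gripper is holding the frame upright by its handle, clear of the power supply. I handed the job in at about 35 s; no verdict is reported.

- **Plates:** I tapped all three down while the frame leaned. Two taps at different depths stopped at the same height, and the edges look level.
- **Kickstand:** I swept it past over-centre with the frame still leaning. It dropped to about 1.83 rad, and reads about 2.15 rad now that the frame is upright.
- **Frame:** In the last pictures it was upright within about 0.5° and there was a visible gap to the power supply. The tool carried almost no vertical load, so the foot is bearing the weight. The handle was gripped at a 45 N setting and the arm was still.
- **What disagreed:** My first tap met nothing. The cameras showed the real fingertips end about 26 mm short of the reported tool point, so I corrected for that. The bar therefore sits about 21 mm from the nominal grasp point, within the 55 mm limit.
- **Not checked:** There was a small steady sideways force of about 2.5 N at the end, which I left. I did not measure the other bench items against their starting positions, but the arm did not touch them.

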